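# Hold the vial block square in its datum corner

### The arm

A 7-joint arm with a two-finger parallel gripper is mounted at the origin on the work surface. World frame = base frame: x ahead of the robot, y to its left, z up, the work surface at z = 0. Lengths are in mm, angles in rad, forces in N, time in s.
With the tool pointing down it reaches from about 350 to 775 mm from the base axis. Payload 3.1 kg.
Tool frame: the origin (TCP) lies midway between the tips of the shut fingers; the grasp point (between the pads) lies 19 mm behind it; x points along the fingers, y is the direction in which the jaws open and shut, and the axes are right-handed (so a half turn about x gives the same grasp; the last joint's range is limited). The gripper opens to 85 mm and grips with 20 to 120 N. Pads are 22 mm wide; open, the fingers measure 114 mm over their backs; the gripper's body (76 mm by 85 mm) begins 54 mm behind the grasp point. The pads swing forward as they close: fully open they stand 13 mm farther back than shut.
Start: joints at [1.302, 0.311, 0.014, 1.512, -0.004, 1.319, -0.027], TCP at [123.706, -535.924, 231.304] pointing down, gripper open.
Joint ranges: [-2.7, 2.7], [-0.3, 1.91], [-1.27, 1.3], [0.12, 2.57], [-1.44, 4.58], [0.2, 2.03], [-3.05, 3.05]. Speed limits (rad/s): [2.79, 2.79, 3.14, 3.14, 3.14, 3.14, 3.14].

### API

Orientations are given as a unit quaternion [x, y, z, w].
In Python, from bench import arm, kin, grab_frame, finder gives the robot as it stands. Calls block until the motion is done:
- arm.movep(position, orientation): joint-space move of the TCP to a pose.
- arm.move_linear(position, rot=None, feed=150, stop_force=None): straight line of the TCP; rot=None keeps the orientation; feed is the mean speed in mm/s. With stop_force (N) it stops when the force on the tool has changed by that much, and returns True; else False.
- arm.move_joints(angles): joint-space move.
- arm.grip(opening): finger opening in mm; the grip force is fixed at half the most; returns when the fingers have stopped.
- arm.dwell(seconds).
- kin.inverse_kinematics(position, orientation): joint angles nearest the present ones, or None.
- arm.get_obs(): the state.
- grab_frame(name): name is "scene" or "top"; returns a dict with "img" (420x560x3 uint8, red, green, blue), "fx", "fy", "cx", "cy" (pixels), "distortion" ([k1, k2, p1, p2, k3] as OpenCV has them; the pictures are not rectified), "R" (3x3) and "t" (3): a world point X has camera coordinates R X + t. Camera axes: x right, y down, z forward; pixel columns grow to the right and rows downward; lengths in mm; the calibration is good to about 2 mm. A picture is of the moment at which its call begins. There is no depth.
A pose or a line that the arm cannot do raises arm.Unreachable and nothing moves.
- arm.finish_job(): hands the job in, once; it reports no verdict.
Trained networks look in the newest picture that a camera, given by its name, has taken for a name from the list of things; names that differ only in an ending like _2 or _b are one class to them, and where a whole thing is asked for, a point or a joint stands for the part that bears it (a point fixed in the world has none). Each returns a list of dicts, best first, with "score" (0 to 1); they miss things now and then, are a little off and sometimes report something else, mostly with a low value. They report only what shows in the picture. A call takes as long as a camera call. They do not tell look-alikes from the thing itself.
- finder.recognise(target, camera): "position" ([column, row] in pixels, amid what is visible of it).
- finder.outline_of(target, camera): "pixels" (420x560 bool, what is visible of it) and "position" ([column, row] in pixels, amid what is visible of it).
- finder.tip_of(target, camera): "position" ([column, row] in pixels: a listed point, or the origin of a listed thing).
The state is a dict: "clock": time; "qpos": joint angles; "joint_velocities": joint speeds; "effort": joint torques, N m; "tcp_pos": TCP position; "ee_rot": TCP orientation; "ft_force": force on the tool from outside, world axes, zero at the start; "moment": the same for the moment, N m; "grip_width": finger opening in mm.
Only numpy, scipy, OpenCV 4.12 (cv2) and the standard library are available. Lean on these libraries where they do the work, as an engineer would, in place of code of your own. Each camera call takes 0.05 s, during which the arm holds its last target.

### The job

Bring the long vial block to the low aluminium fence bar: long side flat against the fence's near face, standing flat on the bench, and one end right up against the stop block, whichever end of the fence that stands at. Then press it with one firm diagonal push (about 10 N into the fence and about 10 N down onto the bench) and finish while still holding that push: do not let go. Leave the other loose things where they are.

Things in the scene. Friction and masses are not known exactly. Their poses are not given: they have to be found in the camera images.
- block: The workpiece: long white plastic vial block, 46 mm wide (its x), 120 mm long (its y), 64 mm tall, plus 2 x 6 grey caps 6 mm high on top; 0.17 to 0.35 kg. Origin: centre of its underside, z up. Flat sides, to be gripped across the 46 mm; a grip over 22 mm up clears the fence. The lowest 24 mm are slippery (friction about 0.2). Starts loose on the bench, nearer than the fence.
- fence: Fixed aluminium bar bolted to the bench, 20 mm thick (its x), 340 mm long (its y), 22 mm high. Origin: centre of its underside. Its near face, towards the robot, is at its x = -10 mm: the block is pushed along the fence's +x against this face, so that the block's centre then lies 33 mm from the fence's centre line, at fence x = -33 mm.
- stop: Fixed plain aluminium cube, 40 mm each way, standing at the near face of the fence at its left or its right end (fence y = +150 or -150 mm, changes from run to run), square to the fence. Origin: centre of its underside. The block's end goes against its side that looks to the middle of the fence, so that the block's centre is 80 mm from the stop's centre along the fence.
- reader: Fixed low black round code reader, 40 mm across, 16 mm high, at the end of the fence opposite to the stop. It is not a stop. Origin: centre of its underside.
- table: The bench, its top at z = 0; rigid.
- half_block: Bystander: short block of the same make, 46 x 62 x 64 mm (70 mm high with its 2 x 3 caps). Not the workpiece. Origin: centre of its underside.
- beaker: Bystander: open glass beaker, 60 mm across, 70 mm high. Origin: centre of its underside.
- vial: Bystander: small amber vial, 24 mm across, 45 mm high, off the fence's right end. Origin: centre of its underside.
- bottle_a: Bystander: glass bottle with blue cap, 86 mm across, 170 mm high, on the robot's left. Origin: centre of its underside.
- spatula: Bystander: spatula 180 mm long lying along x on the right. Origin: near its middle.
Not all that is in view belongs to the job. What is shaped like the block but pink is not meant.

How it is judged:
By the outcome, as a careful person would: the job done as asked, in the order asked, and still so for the second after the job is handed in, while the arm keeps its last pose, push and grip.
It also fails if it takes over 45 s, if anything falls off the work surface, if the arm or the gripper's body presses on something with over 40 N, if the wrist force passes 120 N, or if a joint passes its speed limit or range.

## Working session

There is one attempt and no reset: what is moved stays moved. The work goes in short steps, each a Python script; the robot and the scene stay as the last script left them, time stands still between calls to the robot, and variables do not carry over. Pictures are saved under pics/ and viewed, and the job is handed in when it is done.

```bash
mkdir -p pics; ls
python3 - <<'E'
from bench import arm,kin,grab_frame,finder
import cv2
for n in ("scene","top"):
    f=grab_frame(n); cv2.imwrite(f"pics/{n}0.png",f["img"][:,:,::-1]); print(n,f["fx"],f["fy"],f["cx"],f["cy"],f["distortion"],f["R"],f["t"])
    for t in ("block","fence","stop","reader","half_block"):
        print(t,[(round(r["score"],2),[round(float(v)) for v in r["position"]]) for r in finder.recognise(t,n)])
print(arm.get_obs())
E
```

```text
pics
scene 471.79815621044764 471.79815621044764 278.0679144011806 214.93446083858137 [-0.03937664  0.          0.          0.          0.        ] [[ 0.79329421  0.6084035  -0.02301061]
 [ 0.33086947 -0.46252901 -0.82255232]
 [-0.51108678  0.64491248 -0.56822372]] [-402.65601227 -121.01052477 1533.21280915]
block [(0.87, [222, 361]), (0.78, [106, 276]), (0.75, [211, 260])]
fence [(0.83, [319, 253])]
stop [(0.51, [348, 215])]
reader [(0.61, [274, 276])]
half_block [(0.88, [317, 181])]
top 494.84490332321144 494.84490332321144 280.1092188881121 214.7514056328939 [0.01513517 0.         0.         0.         0.        ] [[-0.06330726 -0.99796732 -0.00730877]
 [-0.97718206  0.06347321 -0.20269775]
 [ 0.20274965 -0.00569024 -0.97921407]] [  23.78488093  503.25695832 1384.36145061]
block [(0.78, [417, 269]), (0.71, [349, 218]), (0.58, [404, 145])]
fence [(0.85, [275, 167])]
stop [(0.73, [223, 178])]
reader [(0.53, [320, 178])]
half_block [(0.85, [195, 228])]
{'clock': 0.6, 'qpos': array([ 1.30229711,  0.31089702,  0.01404716,  1.51151036, -0.00440244,
        1.31922316, -0.02716299]), 'joint_velocities': array([ 0.0016624 , -0.00022148,  0.00011922, -0.00057283, -0.00037299,
        0.00138159,  0.00018687]), 'effort': array([ 1.14718528e-04, -3.79574883e+01,  1.45672071e-01, -2.30739820e+01,
        1.21027217e-02,  2.29290170e-03,  7.17715434e-07]), 'tcp_pos': array([ 123.68060984, -535.91662402,  231.30138845]), 'ee_rot': array([-0.70255048, -0.08003824,  0.70257442, -0.08003679]), 'ft_force': array([-0.58877373, -0.0597548 , -0.60549979]), 'moment': array([-0.00378905, -0.00371443, -0.01066642]), 'grip_width': 85.44074541912728}
```

View pics/scene0.png

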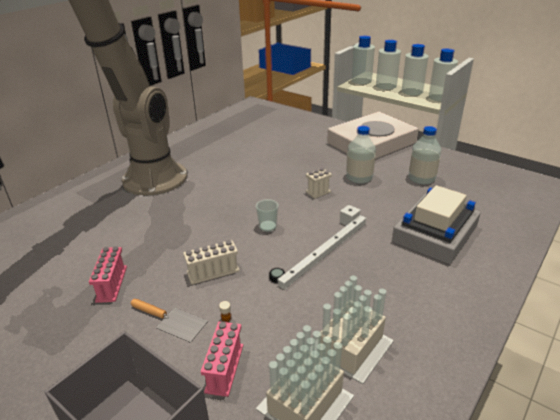

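View pics/top0.png

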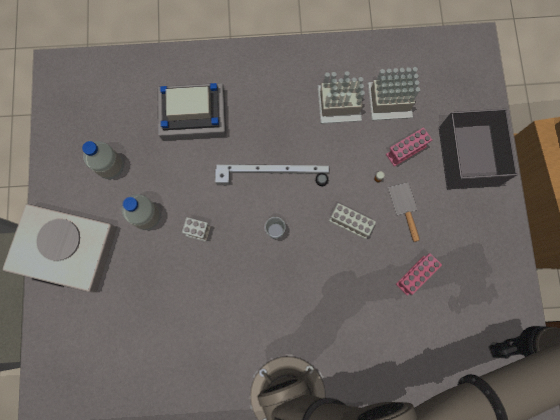

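Candidates for "block" (top px): white at (353,220), pink at (410,146) and (420,273). Only the white 2x6 one fits; the white 2x3 at (195,228) is the half block. I'll confirm it in an enlarged crop and fit the poses.

```bash
cat > h.py <<'E'
import numpy as np, cv2
from scipy.optimize import least_squares, minimize
def cam(f):
    K=np.array([[f["fx"],0,f["cx"]],[0,f["fy"],f["cy"]],[0,0,1.]]);return K,np.array(f["distortion"],float),np.array(f["R"]),np.array(f["t"],float)
def proj(f,P):
    K,d,R,t=cam(f); return cv2.projectPoints(np.asarray(P,float).reshape(-1,1,3),cv2.Rodrigues(R)[0],t,K,d)[0].reshape(-1,2)
def back(f,uv,z):
    K,d,R,t=cam(f); n=cv2.undistortPoints(np.array(uv,float).reshape(-1,1,2),K,d).reshape(-1,2)
    r=np.c_[n,np.ones(len(n))]@R; c=-R.T@t; s=(z-c[2])/r[:,2]; return c+r*s[:,None]
def box(x,y,a,hx,hy,z0,z1):
    c,s=np.cos(a),np.sin(a)
    return np.array([[x+c*u-s*v,y+s*u+c*v,z] for u in(-hx,hx) for v in(-hy,hy) for z in(z0,z1)])
def sil(f,parts,S=4):
    m=np.zeros((420*S,560*S),np.uint8)
    for P in parts:
        h=cv2.convexHull(((proj(f,P)+.5)*S).astype(np.float32)).round().astype(np.int32); cv2.fillConvexPoly(m,h,255)
    return cv2.resize(m,(560,420),interpolation=cv2.INTER_AREA)/255.
def fit(frs,masks,model,p0,steps=(10,10,.1)):
    def cost(p): return sum(np.abs(sil(f,model(p))-m).sum() for f,m in zip(frs,masks))
    best=None
    for k in range(3):
        sx=np.vstack([p0]+[np.array(p0)+np.eye(3)[i]*steps[i]/(2**k) for i in range(3)])
        r=minimize(cost,p0,method="Nelder-Mead",options=dict(initial_simplex=sx,xatol=.02,fatol=.1)); p0=r.x
    return r.x,r.fun
blockm=lambda p:[box(*p,23,60,0,64),box(*p,20,56,64,70)]
fencem=lambda p:[box(*p,10,170,0,22)]
stopm=lambda p:[box(*p,20,20,0,40)]
E
python3 - <<'E'
from bench import *
from bench import arm,kin,grab_frame,finder
from h import *
fr={n:grab_frame(n) for n in("scene","top")}
t=fr["top"]; im=t["img"][:,:,::-1]
a=cv2.resize(im[180:260,180:400],None,fx=3.4,fy=3.4,interpolation=cv2.INTER_CUBIC)
b=cv2.resize(im[140:200,200:340],None,fx=5.3,fy=5.3,interpolation=cv2.INTER_CUBIC)
cv2.imwrite("pics/crop_a.png",a);cv2.imwrite("pics/crop_b.png",b)
mk={}
for o in("block","fence","stop"):
    for n in fr:
        rs=finder.outline_of(o,n)
        print(o,n,[(round(r["score"],2),[round(float(v),1) for v in r["position"]],int(r["pixels"].sum())) for r in rs])
        if o=="block":
            g=(211,260) if n=="scene" else (353,220)
            rs=sorted(rs,key=lambda r:np.hypot(*(np.array(r["position"])-g)))
        if rs: mk[o,n]=rs[0]["pixels"].astype(float); fz=back(fr[n],rs[0]["position"],{"block":35,"fence":15,"stop":30}[o]); print(fz.round(1))
np.savez("mk.npz",**{f"{k[0]}_{k[1]}":v for k,v in mk.items()})
import pickle;pickle.dump(fr,open("fr.pkl","wb"))
for o,z,m in(("block",35,blockm),("fence",15,fencem),("stop",30,stopm)):
    for use in(["top"],["scene"],["top","scene"]):
        use=[u for u in use if (o,u) in mk]
        if not use: continue
        ys,xs=np.nonzero(mk[o,use[0]]); P=back(fr[use[0]],np.c_[xs,ys],z)[:,:2]; c=P.mean(0); v=np.linalg.svd(P-c,full_matrices=False)[2][0]
        a=np.arctan2(-v[0],v[1]); a=(a+np.pi/2)%np.pi-np.pi/2
        if o=="stop":a=0
        p,c=fit([fr[u] for u in use],[mk[o,u] for u in use],m,[*c,a]); print(o,use,p.round(3),round(c,1))
E
```

```text
block scene [(0.85, [210.0, 257.4], 1629), (0.69, [221.5, 361.0], 2198)]
[[ 464.8 -213.1   35. ]]
block top [(0.81, [406.1, 144.2], 826), (0.73, [348.2, 220.5], 879), (0.56, [417.3, 273.0], 887)]
[[ 477.1 -206.3   35. ]]
fence scene [(0.86, [319.6, 252.3], 1265), (0.45, [272.9, 275.8], 183)]
[[654.9 -21.3  15. ]]
fence top [(0.79, [277.1, 167.0], 893), (0.45, [222.3, 174.1], 234)]
[[659.8  -9.   15. ]]
stop scene [(0.72, [345.1, 214.0], 257)]
[[630.3 141.4  30. ]]
stop top [(0.69, [221.3, 176.8], 196)]
[[635.5 159.8  30. ]]
block ['top'] [ 475.945 -216.049   -0.55 ] 40.9
block ['scene'] [ 475.456 -217.888   -0.579] 154.1
block ['top', 'scene'] [ 475.462 -216.877   -0.559] 202.1
fence ['top'] [ 6.58169e+02  4.30300e+00 -8.00000e-02] 146.0
fence ['scene'] [ 6.55729e+02  5.76800e+00 -7.10000e-02] 90.9
fence ['top', 'scene'] [ 6.56321e+02  4.96400e+00 -7.20000e-02] 273.1
stop ['top'] [6.41225e+02 1.57370e+02 3.10000e-02] 45.1
stop ['scene'] [6.36145e+02 1.55594e+02 7.10000e-02] 99.6
stop ['top', 'scene'] [6.36537e+02 1.56324e+02 1.55000e-01] 162.7
```

```bash
python3 -c "
import cv2,numpy as np
a=cv2.imread('pics/crop_a.png');b=cv2.imread('pics/crop_b.png');w=max(a.shape[1],b.shape[1])
p=lambda i:cv2.copyMakeBorder(i,0,0,0,w-i.shape[1],0)
cv2.imwrite('pics/crop1.png',np.vstack([p(a),p(b)]))"
```

```text
(no output)
```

View pics/crop1.png

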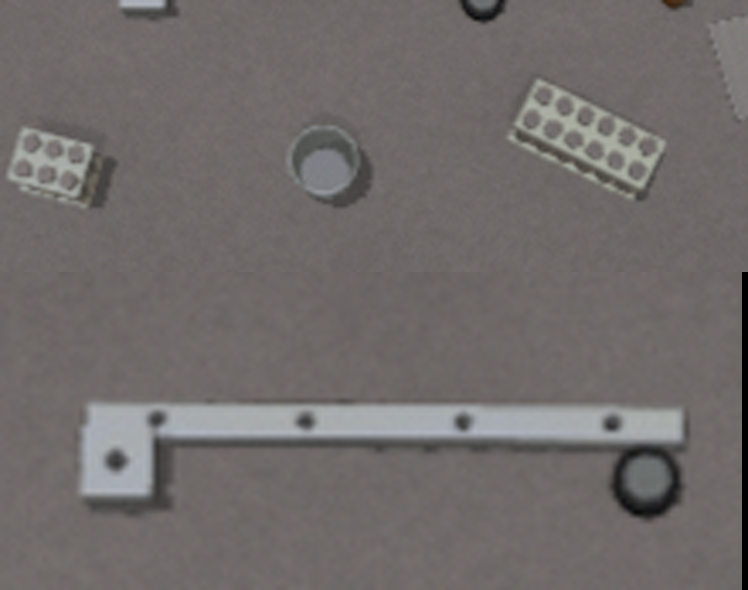

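The crop shows a white 2x6 block at top px (353,220), a 2x3 half block at (195,228), the stop at the fence's left end (222,176) and the reader on the right. The stop fit agrees with the fence fit to within 1 mm. Next I'll refine the fence angle from its edges and check IK.

```bash
cat >> h.py <<'E'
def quat(a,flip=False):
    from scipy.spatial.transform import Rotation as R
    if flip:a+=np.pi
    c,s=np.cos(a),np.sin(a)
    return R.from_matrix(np.array([[0,0,-1],[c,s,0],[s,-c,0]]).T).as_quat()
def edge(f,p,off,z,v0,v1,n=60,hw=8,sign=None):
    # subpixel edge of fence-local line x=off, sampled across; returns fitted local points
    g=cv2.GaussianBlur(cv2.cvtColor(f["img"],cv2.COLOR_RGB2GRAY).astype(np.float32),(0,0),.7)
    out=[];c,s=np.cos(p[2]),np.sin(p[2]); d=np.arange(-hw,hw+.01,.25)
    for v in np.linspace(v0,v1,n):
        u=off+d; P=np.c_[p[0]+c*u-s*v,p[1]+s*u+c*v,np.full(len(u),z)]
        q=proj(f,P).astype(np.float32); I=cv2.remap(g,q[:,0].copy(),q[:,1].copy(),cv2.INTER_CUBIC).ravel()
        G=np.gradient(I)*sign; i=slice(4,-4); w=np.clip(G,0,None); k=np.argmax(w[4:-4])+4
        ww=w[max(0,k-8):k+9]; out.append((v,(d[max(0,k-8):k+9]*ww).sum()/ww.sum()+off))
    o=np.array(out)
    for _ in range(4):
        a=np.polyfit(o[:,0],o[:,1],1); r=np.abs(o[:,1]-np.polyval(a,o[:,0])); o=o[r<max(.5,2*np.median(r))]
    return a,r.std(),len(o)
E
python3 - <<'E'
from bench import arm,kin
from h import *
import pickle
fr=pickle.load(open("fr.pkl","rb")); p=np.array([656.3,5.0,-.073])
for n in fr:
    for off,z,s,lab in((10,22,-1,"far top"),(-10,22,1,"near top")):
        a,r,k=edge(fr[n],p,off,z,-150,115,sign=s); print(n,lab,"offset at v=0",a[1].round(2),"yaw",(p[2]-a[0]).round(4),r.round(2),k)
for a,pos in((-.559,(475.5,-217,30)),(-.073,(620,65,30)),(-.073,(628.5,77,30))):
    for fl in(0,1):
        q=kin.inverse_kinematics(pos,quat(a,fl)); print(a,fl,None if q is None else np.round(q,2))
E
```

```text
scene far top offset at v=0 10.21 yaw -0.0687 0.19 28
scene near top offset at v=0 -10.14 yaw -0.0764 0.12 30
top far top offset at v=0 9.11 yaw -0.0712 0.13 30
top near top offset at v=0 -10.21 yaw -0.0681 0.14 46
-0.559 0 [ 0.74  0.51 -0.45  1.83  0.28  0.87 -0.41]
-0.559 1 [ 1.14  0.74 -1.08  1.81  0.75  1.06  2.36]
-0.073 0 [ 0.31  0.74 -0.7   1.52  0.52  1.07 -0.59]
-0.073 1 [ 0.5   0.92 -1.08  1.52  0.84  1.22  2.35]
-0.073 0 [ 0.29  0.77 -0.71  1.49  0.54  1.09 -0.61]
-0.073 1 [ 0.47  0.93 -1.08  1.49  0.85  1.24  2.34]
```

Run:
```python
from bench import arm,kin,grab_frame
from h import *
q=quat(-.559)
arm.movep((475.5,-217,160),q); o=arm.get_obs(); print(o["clock"],o["tcp_pos"],o["ft_force"])
arm.move_linear((475.5,-217,26),feed=120); 
o=arm.get_obs(); print(o["clock"],o["tcp_pos"],o["ft_force"])
arm.grip(40); o=arm.get_obs(); print(o["clock"],o["grip_width"],o["ft_force"],o["tcp_pos"])
for n in("scene","top"): cv2.imwrite(f"pics/{n}1.png",grab_frame(n)["img"][:,:,::-1])
```

```text
2.75 [ 474.72916456 -219.3240601   160.04133172] [-0.16597978 -0.45626706 -0.35876149]
4.0167 [ 476.26324523 -217.27541409   26.76957527] [ 0.02211968 -0.52519532 -0.08037429]
4.4667 45.10335623949362 [-0.24496625 -1.07690083  3.23262822] [ 476.31372909 -217.24879222   26.73592097]
```

```bash
python3 -c "
import cv2,numpy as np
a=cv2.imread('pics/scene1.png')[180:320,130:330];b=cv2.imread('pics/top1.png')[160:300,280:440]
cv2.imwrite('pics/c2.png',np.hstack([cv2.resize(a,None,fx=2.2,fy=2.2),cv2.resize(b,None,fx=2.2,fy=2.2)]))"
```

```text
(no output)
```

View pics/c2.png

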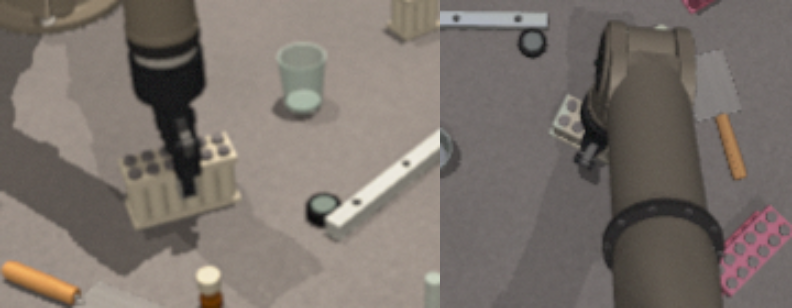

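The crops show the fingers astride the block's middle and the block flat; width reads 45 mm, so it is gripped. Now I'll lift it, carry it over and lower it with a guard.

```bash
cat >> h.py <<'E'
F=np.array([656.2,5.0]); A=-.071
ex=np.array([np.cos(A),np.sin(A)]); ey=np.array([-np.sin(A),np.cos(A)])
def W(u,v,z): return [*(F+u*ex+v*ey),z]
def st(arm,lab="",f0=np.zeros(3)):
    o=arm.get_obs(); d=o["tcp_pos"][:2]-F; f=np.array(o["ft_force"])-f0
    from scipy.spatial.transform import Rotation as R
    m=R.from_quat(o["ee_rot"]).as_matrix()
    print(lab,"t%.2f u%.2f v%.2f z%.2f"%(o["clock"],d@ex,d@ey,o["tcp_pos"][2]),"f_u%.1f f_v%.1f f_z%.1f"%(f[:2]@ex,f[:2]@ey,f[2]),"M",np.round(o["moment"],2),"yaw %.4f down %s"%(np.arctan2(m[1,1],m[0,1]),m[:2,0].round(4)),"w%.1f"%o["grip_width"]); return o
E
python3 - <<'E'
from bench import arm,kin
from h import *
arm.move_linear((476,-217,100),feed=120); st(arm,"lift")
arm.move_linear(W(-45,56,100),rot=quat(A),feed=150); arm.dwell(.3); st(arm,"over")
arm.move_linear(W(-45,56,40),feed=100); arm.dwell(.3); o=st(arm,"z40"); f0=np.array(o["ft_force"]); np.save("f0.npy",f0); print(f0)
r=arm.move_linear(W(-45,56,20),feed=25,stop_force=3); print(r); st(arm,"touch",f0); arm.dwell(.2); st(arm,"touch",f0)
E
```

```text
lift t5.33 u-165.07 v-234.03 z99.00 f_u-0.4 f_v-0.1 f_z-1.9 M [-0.03  0.01 -0.05] yaw -0.5591 down [-0.0022  0.0009] w45.2
over t7.88 u-45.01 v55.76 z100.03 f_u0.4 f_v-0.1 f_z-1.1 M [ 0.02 -0.04  0.03] yaw -0.0713 down [ 0.     -0.0001] w45.5
z40 t8.93 u-44.57 v56.10 z40.65 f_u-0.8 f_v-0.4 f_z-1.5 M [-0.02  0.02 -0.01] yaw -0.0711 down [0.0012 0.0001] w45.7
[-0.83866054 -0.32439625 -1.51292354]
True
touch t9.49 u-44.89 v55.94 z26.81 f_u1.1 f_v0.7 f_z5.5 M [ 0.02 -0.09 -0.01] yaw -0.0710 down [ 0.     -0.0002] w45.4
touch t9.69 u-44.91 v55.97 z26.78 f_u0.9 f_v0.4 f_z6.8 M [-0.04 -0.16 -0.03] yaw -0.0710 down [ 0.     -0.0001] w45.4
```

Run:
```python
from bench import arm,kin,grab_frame
from h import *
f0=np.load("f0.npy")
r=arm.move_linear(W(-44.9,78,27.2),feed=20,stop_force=4); print(r); o=st(arm,"stop",f0); arm.dwell(.2);o=st(arm,"stop",f0)
d=o["tcp_pos"][:2]-F; v=d@ey
r=arm.move_linear(W(-26,v,27.2),feed=20,stop_force=4); print(r); st(arm,"fence",f0); arm.dwell(.2);st(arm,"fence",f0)
for n in("scene","top"): cv2.imwrite(f"pics/{n}3.png",grab_frame(n)["img"][:,:,::-1])
a=cv2.imread('pics/scene3.png')[170:310,240:420];b=cv2.imread('pics/top3.png')[130:270,180:340]
cv2.imwrite('pics/c3.png',np.hstack([cv2.resize(a,None,fx=2.3,fy=2.3),cv2.resize(b,None,fx=2.3,fy=2.3)]))
```

```text
True
stop t10.48 u-44.93 v70.30 z26.87 f_u0.8 f_v0.1 f_z5.0 M [ 0.18 -0.01  0.  ] yaw -0.0717 down [-0.0029 -0.0025] w45.2
stop t10.68 u-44.95 v70.24 z26.84 f_u0.0 f_v2.1 f_z3.5 M [ 0.42 -0.02  0.07] yaw -0.0720 down [-0.0028 -0.002 ] w45.6
True
fence t11.27 u-35.01 v68.79 z26.94 f_u-0.0 f_v-0.3 f_z4.7 M [ 0.08  0.01 -0.14] yaw -0.0746 down [-0.005  -0.0048] w45.3
fence t11.47 u-35.04 v68.81 z26.93 f_u1.6 f_v-0.5 f_z5.4 M [-0.02 -0.31 -0.2 ] yaw -0.0742 down [-0.0043 -0.0047] w45.2
```

View pics/c3.png

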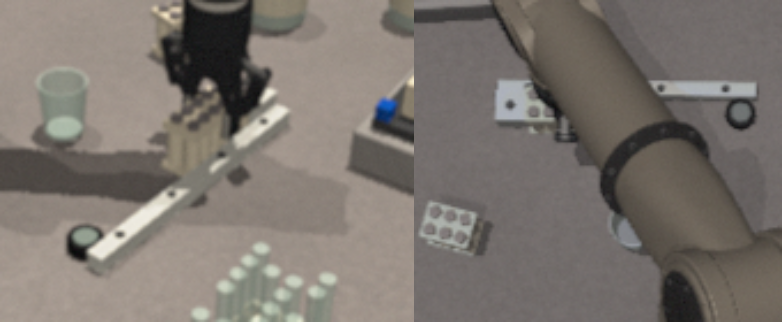

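Run:
```python
from bench import arm,kin,grab_frame
from h import *
f0=np.load("f0.npy")
for i in range(3): arm.dwell(.1);st(arm,"n",f0)
r=arm.move_linear(W(-28,70,27.2),feed=20,stop_force=7); print(r); st(arm,"fence",f0)
for i in range(3): arm.dwell(.1);st(arm,"n",f0)
```

```text
n t11.67 u-35.30 v68.99 z26.93 f_u1.8 f_v-2.6 f_z5.3 M [-0.16 -0.49 -0.11] yaw -0.0735 down [-0.0046 -0.0047] w45.7
n t11.77 u-35.53 v69.19 z26.92 f_u1.6 f_v-1.8 f_z5.8 M [-0.17 -0.47 -0.06] yaw -0.0734 down [-0.005  -0.0045] w45.6
n t11.87 u-35.73 v69.31 z26.90 f_u3.1 f_v-1.7 f_z6.3 M [-0.18 -0.52 -0.08] yaw -0.0732 down [-0.0053 -0.0044] w45.6
True
fence t12.16 u-35.08 v69.61 z27.07 f_u-1.1 f_v0.1 f_z5.6 M [ 0.08  0.13 -0.01] yaw -0.0729 down [-0.0116 -0.0048] w45.8
n t12.26 u-35.10 v69.61 z27.07 f_u-0.8 f_v1.1 f_z5.9 M [ 0.27  0.22 -0.07] yaw -0.0728 down [-0.0113 -0.0047] w45.7
n t12.36 u-35.07 v69.56 z27.08 f_u-0.5 f_v1.3 f_z4.7 M [0.42 0.36 0.01] yaw -0.0729 down [-0.0111 -0.0047] w45.4
n t12.46 u-35.06 v69.58 z27.08 f_u-2.4 f_v1.8 f_z5.3 M [0.46 0.56 0.04] yaw -0.0730 down [-0.0111 -0.0046] w45.8
```

```bash
cat >> h.py <<'E'
def q2(yaw,tx=0,ty=0):
    # tx: tilt so that tool-down gets +tx along world x ; ty along y
    from scipy.spatial.transform import Rotation as R
    return (R.from_rotvec([ty,-tx,0])*R.from_quat(quat(yaw))).as_quat()
def avg(arm,lab,f0,n=6,dt=.06):
    fs=[];ms=[]
    for i in range(n):
        arm.dwell(dt);o=arm.get_obs();fs.append(o["ft_force"]);ms.append(o["moment"])
    from scipy.spatial.transform import Rotation as R
    m=R.from_quat(o["ee_rot"]).as_matrix();f=np.mean(fs,0)-f0;M=np.mean(ms,0);d=o["tcp_pos"][:2]-F
    print(lab,"t%.2f u%.2f v%.2f z%.2f"%(o["clock"],d@ex,d@ey,o["tcp_pos"][2]),"f_u%.1f f_v%.1f f_z%.1f"%(f[:2]@ex,f[:2]@ey,f[2]),"M",M.round(2),"yaw %.4f down %s w%.1f"%(np.arctan2(m[1,1],m[0,1]),m[:2,0].round(4),o["grip_width"]),flush=True)
    return f[:2]@ex,f[:2]@ey,f[2]
E
python3 - <<'E'
from bench import arm,kin
from h import *
print(q2(A),quat(A))
f0=np.load("f0.npy")
for u,v,z in((-34.8,71,26.8),(-34.8,72,26.8),(-34.0,72,26.5)):
    arm.move_linear(W(u,v,z),rot=q2(A),feed=10); avg(arm,(u,v,z),f0)
E
```

```text
[ 0.51743124  0.4819387  -0.51743124  0.4819387 ] [ 0.51743124  0.4819387  -0.51743124  0.4819387 ]
(-34.8, 71, 26.8) t13.28 u-35.23 v69.63 z26.81 f_u-2.2 f_v-1.1 f_z7.1 M [-0.1   0.72 -0.04] yaw -0.0718 down [-0.0012 -0.002 ] w45.4
(-34.8, 72, 26.8) t13.88 u-35.15 v69.78 z26.83 f_u-2.3 f_v-2.2 f_z7.2 M [-0.27  0.76 -0.11] yaw -0.0725 down [-0.0014 -0.003 ] w45.4
(-34.0, 72, 26.5) t14.47 u-35.09 v69.72 z26.86 f_u-4.8 f_v-2.8 f_z10.3 M [-0.27  1.2  -0.11] yaw -0.0726 down [-0.0029 -0.0033] w45.6
```

Run:
```python
from bench import arm,kin
from h import *
f0=np.load("f0.npy")
for u,v,z in((-35,72,27.0),(-35,74,27.0),(-35,77,27.0),(-35,80,27.0)):
    arm.move_linear(W(u,v,z),rot=q2(A),feed=15); avg(arm,(u,v,z),f0)
```

```text
(-35, 72, 27.0) t15.07 u-35.14 v70.36 z26.82 f_u-2.6 f_v-3.8 f_z6.8 M [-0.61  0.71 -0.25] yaw -0.0724 down [-0.0011 -0.0021] w45.3
(-35, 74, 27.0) t15.71 u-35.13 v70.41 z26.87 f_u-3.3 f_v-6.4 f_z8.2 M [-0.98  0.87 -0.11] yaw -0.0731 down [-0.0017 -0.0049] w45.8
(-35, 77, 27.0) t16.41 u-35.13 v70.36 z26.96 f_u-4.5 f_v-10.0 f_z10.3 M [-1.59  1.12  0.06] yaw -0.0742 down [-0.0028 -0.0091] w45.3
(-35, 80, 27.0) t17.11 u-35.23 v70.38 z27.09 f_u-6.3 f_v-14.0 f_z13.0 M [-2.15  1.4   0.11] yaw -0.0759 down [-0.0041 -0.0132] w45.6
```

Run:
```python
from bench import arm,kin
from h import *
f0=np.load("f0.npy")
for yaw in(A,A-.012,A-.024,A,A+.012,A+.024,A+.004):
    arm.move_linear(W(-34.3,73,27.0),rot=q2(yaw,.001,.001),feed=10); avg(arm,round(yaw,4),f0,5)
```

```text
-0.071 t18.25 u-35.06 v70.37 z26.88 f_u-4.6 f_v-4.9 f_z8.3 M [-0.88  1.08 -0.22] yaw -0.0727 down [-0.0017 -0.0027] w45.4
-0.083 t18.79 u-34.97 v70.61 z26.82 f_u-3.8 f_v-4.9 f_z7.9 M [-0.8   0.99  0.07] yaw -0.0833 down [-0.0013 -0.0027] w45.6
-0.095 t19.33 u-34.91 v70.79 z26.80 f_u-3.6 f_v-4.9 f_z7.7 M [-0.74  0.96  0.06] yaw -0.0952 down [-0.0011 -0.0024] w45.6
-0.071 t19.88 u-34.97 v70.40 z26.83 f_u-3.8 f_v-5.2 f_z8.8 M [-0.82  1.02 -0.39] yaw -0.0736 down [-0.0016 -0.0024] w45.3
-0.059 t20.42 u-35.51 v70.23 z26.83 f_u-4.9 f_v-4.8 f_z9.3 M [-0.84  1.28 -0.72] yaw -0.0630 down [-0.0029 -0.0024] w45.1
-0.047 t20.96 u-36.09 v69.99 z26.88 f_u-6.5 f_v-5.2 f_z10.6 M [-0.87  1.55 -0.86] yaw -0.0516 down [-0.0042 -0.0028] w45.0
-0.067 t21.50 u-35.51 v70.25 z26.85 f_u-4.8 f_v-4.9 f_z8.9 M [-0.87  1.26  0.11] yaw -0.0675 down [-0.0025 -0.0033] w45.7
```

Run:
```python
from bench import arm,kin
from h import *
f0=np.load("f0.npy")
for yaw in(-.070,-.074,-.078,-.082,-.074):
    arm.move_linear(W(-34.3,72.5,27.0),rot=q2(yaw,.001,.001),feed=10); avg(arm,round(yaw,4),f0,5)
from bench import grab_frame
f=grab_frame("scene");cv2.imwrite("pics/scene4.png",f["img"][:,:,::-1])
cv2.imwrite('pics/c4.png',cv2.resize(f["img"][180:290,250:390,::-1],None,fx=5.4,fy=5.4,interpolation=cv2.INTER_CUBIC))
```

```text
-0.07 t22.04 u-35.47 v70.24 z26.85 f_u-4.3 f_v-4.8 f_z9.0 M [-0.76  1.2   0.14] yaw -0.0701 down [-0.0022 -0.0026] w45.4
-0.074 t22.58 u-35.44 v70.39 z26.82 f_u-4.3 f_v-4.8 f_z8.7 M [-0.78  1.17  0.12] yaw -0.0740 down [-0.0021 -0.0025] w45.0
-0.078 t23.12 u-35.41 v70.48 z26.81 f_u-4.6 f_v-4.4 f_z8.7 M [-0.74  1.14  0.13] yaw -0.0779 down [-0.002  -0.0024] w45.4
-0.082 t23.67 u-35.32 v70.55 z26.83 f_u-4.4 f_v-4.4 f_z8.5 M [-0.72  1.11  0.11] yaw -0.0819 down [-0.0018 -0.0022] w45.0
-0.074 t24.21 u-34.97 v70.41 z26.83 f_u-3.8 f_v-4.3 f_z8.1 M [-0.75  0.93 -0.13] yaw -0.0750 down [-0.0012 -0.002 ] w45.8
```

View pics/c4.png

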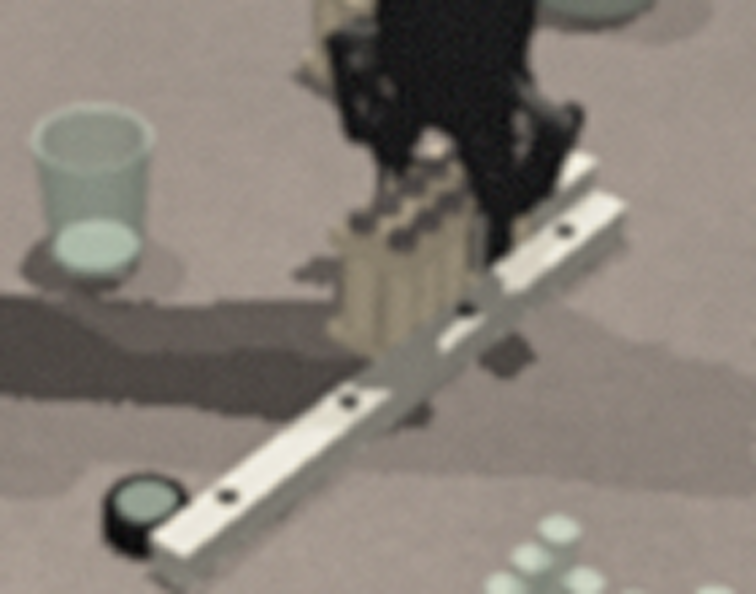

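Run:
```python
from bench import arm,kin
from h import *
f0=np.load("f0.npy")
for u,v,z in((-33.6,72.2,27.0),(-33.0,72.0,27.0)):
    arm.move_linear(W(u,v,z),rot=q2(-.074,.003,.002),feed=5); avg(arm,(u,v,z),f0,6)
```

```text
(-33.6, 72.2, 27.0) t24.91 u-34.97 v70.49 z26.82 f_u-5.2 f_v-4.0 f_z9.0 M [-0.71  1.26 -0.17] yaw -0.0748 down [-0.0006 -0.0008] w45.1
(-33.0, 72.0, 27.0) t25.53 u-34.93 v70.44 z26.82 f_u-5.7 f_v-4.2 f_z9.7 M [-0.7   1.44 -0.21] yaw -0.0747 down [-0.0016 -0.0007] w45.2
```

Run:
```python
from bench import arm,kin
from h import *
f0=np.load("f0.npy")
for u,v,z,tx in((-31.2,72.0,27.2,.005),(-29.6,72.,27.3,.007)):
    arm.move_linear(W(u,v,z),rot=q2(-.074,tx,.002),feed=6); avg(arm,(u,v,z),f0,8)
```

```text
(-31.2, 72.0, 27.2) t26.45 u-34.91 v70.48 z26.82 f_u-8.8 f_v-4.3 f_z11.5 M [-0.7   2.13 -0.24] yaw -0.0746 down [-0.0033 -0.001 ] w45.0
(-29.6, 72.0, 27.3) t27.33 u-34.84 v70.43 z26.84 f_u-11.9 f_v-4.7 f_z13.9 M [-0.7   2.74 -0.28] yaw -0.0746 down [-0.0046 -0.0014] w45.0
```

Run:
```python
from bench import arm,kin,grab_frame
from h import *
f0=np.load("f0.npy")
arm.move_linear(W(-30.3,72,27.75),rot=q2(-.074,.009,.002),feed=6)
for i in range(3): avg(arm,i,f0,8)
b=[]
for n in("scene","top"):
    f=grab_frame(n); cv2.imwrite(f"pics/{n}5.png",f["img"][:,:,::-1])
    c=f["img"][180:290,270:390,::-1] if n=="scene" else f["img"][150:260,180:300,::-1]
    b.append(cv2.resize(c,None,fx=3.3,fy=3.3,interpolation=cv2.INTER_CUBIC))
cv2.imwrite("pics/c5.png",np.hstack(b))
```

```text
0 t28.09 u-34.89 v70.47 z26.81 f_u-9.7 f_v-4.3 f_z11.0 M [-0.63  2.33 -0.32] yaw -0.0747 down [-0.0013 -0.001 ] w45.2
1 t28.56 u-34.87 v70.41 z26.81 f_u-9.3 f_v-4.7 f_z11.0 M [-0.64  2.33 -0.31] yaw -0.0748 down [-0.0013 -0.0011] w44.9
2 t29.02 u-34.86 v70.47 z26.83 f_u-9.1 f_v-4.1 f_z10.5 M [-0.63  2.31 -0.32] yaw -0.0747 down [-0.0012 -0.001 ] w45.4
```

View pics/c5.png

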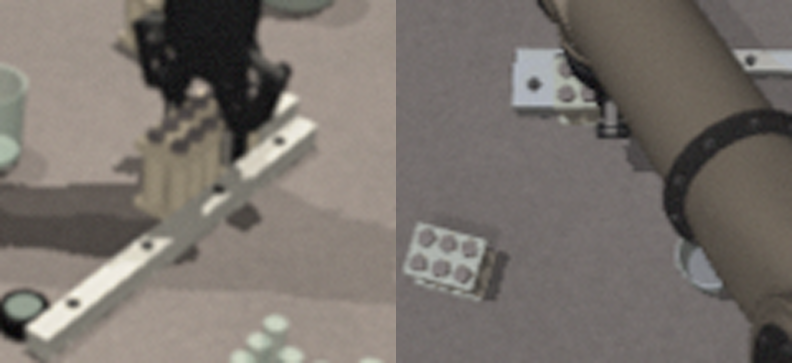

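Forces are right. Before handing in, I'll check flushness by overlaying the predicted flush pose, drawn relative to the fitted fence, on the pictures.

Run:
```python
from h import *
import pickle
fr=pickle.load(open("fr.pkl","rb"))
out=[]
for n,(r0,r1,c0,c1) in(("scene",(175,295,260,390)),("top",(150,215,200,340))):
    im=cv2.imread(f"pics/{n}5.png"); S=6 if n=="scene" else 5
    big=cv2.resize(im,None,fx=S,fy=S,interpolation=cv2.INTER_CUBIC)
    a=-.073;c,s=np.cos(a),np.sin(a);x=656.2-33*c-70*s;y=5-33*s+70*c
    for P,col in((box(x,y,a,23,60,0,64),(0,0,255)),(box(656.2,5,a,10,170,0,22),(0,255,0)),(box(656.2-30*c-150*s,5-30*s+150*c,a,20,20,0,40),(255,0,0))):
        q=((proj(fr[n],P)+.5)*S-.5)
        for i in range(8):
            for j in(1,2,4):
                if not i&j: cv2.line(big,tuple(int(round(v*16)) for v in q[i]),tuple(int(round(v*16)) for v in q[i|j]),col,1,cv2.LINE_AA,4)
    cv2.imwrite(f"pics/ov_{n}.png",big[r0*S:r1*S,c0*S:c1*S][:600,:800])
```

```text
(no output)
```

View pics/ov_scene.png

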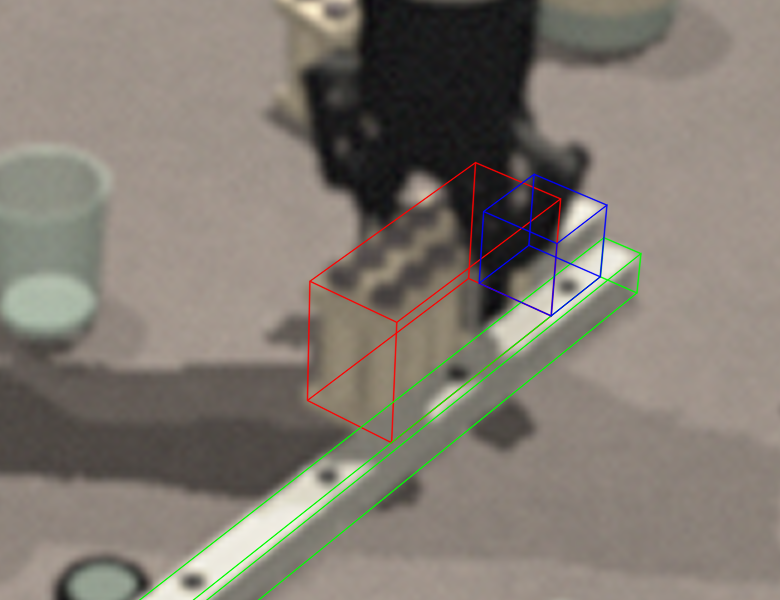

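View pics/ov_top.png

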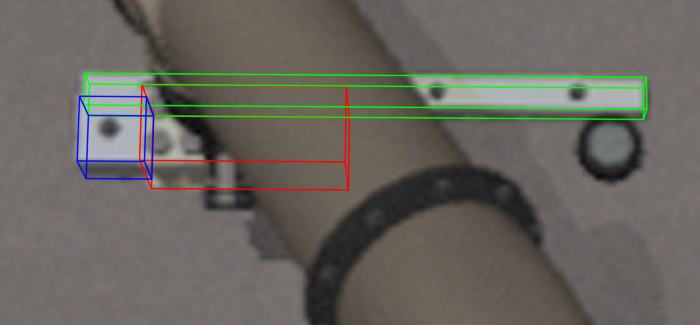

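Run:
```python
from bench import arm
from h import *
f0=np.load("f0.npy"); avg(arm,"final",f0,4); print(arm.finish_job())
```

```text
final t29.36 u-34.86 v70.40 z26.82 f_u-9.5 f_v-4.2 f_z11.0 M [-0.65  2.34 -0.35] yaw -0.0748 down [-0.0012 -0.0011] w45.7
the job is handed in; nothing more can be done
None
```

The white 2x6 vial block is against the fence's near face, flat on the bench, with its end against the stop at the fence's left end. I handed the job in at about 29.4 s with the gripper still holding and pushing.

**How I did it:** I gripped the block across its 46 mm width, carried it over and lowered it until it touched the bench. I then felt for the stop and the fence by force and pressed diagonally.

**Last checks**
- **Push:** about 9.5 N into the fence and 11 N down, steady to within about 0.6 N over the last 1.3 s. There is also about 4 N along the fence, keeping the end against the stop.
- **Level:** the tool was within about 1 mrad of vertical, and its height was the same as when I gripped the block off the bench.
- **Stop:** the position along the fence stayed the same to within 0.1 mm when I pushed up to 14 N, so the end is in hard contact.
- **Pictures:** the predicted flush pose matched both camera views to 1–2 mm by eye.
- **Other loose things:** I didn't check their poses again after the move. The pictures I took during the job showed nothing disturbed.

**What disagreed or stayed uncertain**
- **Offset from the camera estimate:** fence contact came at 34.9 mm from the fence's centre line, not the nominal 33 mm. That is within the camera's 2 mm calibration error.
- **Fence angle:** the edge measurements ranged from -0.068 to -0.076 rad, and the tool ended at -0.075.
- **Slip while checking the angle:** the block slipped slightly in the grip. I judge it flush because the position hardly changed (about 0.1 mm) as the push rose from 4 to 12 N. A gap of a few tenths of a millimetre at one end can't be ruled out.
- **Press in steps:** I built the final press up in small steps. It briefly reached about 12 N into the fence and 14 N down before I trimmed it to the final value.

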